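# Find the loose bolt under a roof-rack bar and hold its locking cap open

## Robot

A 6-joint arm with a two-finger parallel gripper is mounted at the origin on the work surface. World frame = base frame: x ahead of the robot, y to its left, z up, the work surface at z = 0. Lengths are in m, angles in rad, forces in N, time in s.
With the tool pointing down it reaches from about 0.375 to 0.75 m from the base axis. Payload 9 kg.
Tool frame: the origin (TCP) lies at the very end of the fingers, on their centre line; the grasp point (between the pads) lies 19 mm behind it; z points along the fingers, x is the direction in which the jaws open and shut, and the axes are right-handed (so a half turn about z gives the same grasp; the last joint's range is limited). The gripper opens to 85 mm and grips with 20 to 120 N. Pads are 22 mm wide; open, the fingers measure 114 mm over their backs; the gripper's body (76 mm by 85 mm) begins 54 mm behind the grasp point. The pads swing forward as they close: fully open they stand 13 mm farther back than shut.
Start: joints at [1.091, 0.104, 0.097, 1.564, 0, 1.353], TCP at [0.155, 0.58, 0.231] pointing down, gripper open.
Joint ranges: [-2.99, 2.99], [-0.84, 1.86], [-1.1, 1.16], [-1.84, 2.11], [-1.51, 1.56], [-3.14, 3.14]. Speed limits (rad/s): [2.22, 2.22, 2.57, 3.14, 3.14, 3.14].

## Interface

Orientations are given as a unit quaternion [w, x, y, z].
In Python, from bench import state, read_camera, hand_in gives the robot as it stands. The module is installed in compiled form; this text tells all that it offers.
- The arm moves only by the tool move_arm, never from a script. Its argument "plan" is one flat list of numbers, 7 for each row, row after row: the shift along the tool's x, y, z in mm, then the turn, a rotation vector about the tool's x, y, z in rad, then the finger opening in mm, from 0 to 85.4. In form: [dx, dy, dz, wx, wy, wz, fingers, dx, dy, dz, wx, wy, wz, fingers, ...]. A call has 1 to 20 rows; each row is the pose to reach, as a shift and turn from the pose commanded when the call began, along the tool's axes at that moment; what a row does not reach only later rows make up. A row lasts 1/10 s, in which the tool goes at most 50 mm and 8.59 degrees, less where a joint would pass 70% of its speed; a pose out of reach is approached as far as the arm can. A call with a gripper value outside its range is refused whole. The fingers move at their own pace and stop on an object; "newtons" is the grip in N (left out, the last holds). Time passes only in rows, so rows that repeat a pose let the fingers close. It gives the time, the measured TCP pose, the force and the opening at its end, in the units of the state.
- state(): the state, without advancing time (a new reading comes with each control period).
- read_camera(name): name is "scene" or "side" or "wrist"; returns a dict with "color" (420x560x3 uint8, red, green, blue), "camera_matrix" (3x3 intrinsics, pixels), "k1" (the pictures are not rectified: a ray, as slopes to the right and down, at radius r is drawn at 1 + k1 r^2 times it, then the intrinsics apply), "R" (3x3) and "t" (3): a world point X has camera coordinates R X + t; the wrist camera has in their place "mount" (4x4, takes a point from camera to tool coordinates, whose origin is the TCP and whose axes are the tool frame's). Camera axes: x right, y down, z forward; pixel columns grow to the right and rows downward; lengths in m; the calibration is good to about 2 mm. A picture is of the moment at which its call begins: read the wrist's pose just before it. There is no depth.
- hand_in(): hands the job in, once; it reports no verdict.
The state is a dict: "t": time; "joint_positions": joint angles; "qvel": joint speeds; "joint_torque": joint torques, N m; "position": TCP position; "tcp_rot": TCP orientation; "ft_force": force on the tool from outside, world axes, zero at the start; "ft_torque": the same for the moment, N m; "finger_gap": finger opening in m.
Only numpy, scipy, OpenCV 4.12 (cv2) and the standard library are available. Lean on these libraries where they do the work, as an engineer would, in place of code of your own. Each camera call takes 0.05 s, during which the arm holds its last target.

## Task

Take the roof-rack bar's moulded pad off the bolts it stands over and drape it over the bar, then let it go. Then tap the heads of the three bolts one after the other until you find the loose one, the one that drops under the tap; swing that bolt's hinged locking cap up, well past halfway to upright, and finish while holding it open so that a socket can be put on. Leave the caps of the tight bolts shut and do not knock the other things about.

Things in the scene. Friction and masses are not known exactly. Their poses are not given: they have to be found in the camera images.
- mount: Roof-rack bar on its grey mounting plate, fixed, turned up to 0.25 rad. Plate top 32 mm above the bench, reaching 55 mm in front (-x), 150 mm behind (+x) and 205 mm to each side of the origin, which is on the bench surface under the middle bolt. y runs along the bolt row and the bar, x from bolts to bar, z up. Bolts at y = -110 (a), 0 (b), +110 (c) mm, x = 0.
- bar_mid (a point): Middle of the horizontal bar, on its axis: round tube 34 mm diameter, axis 105 mm behind (+x) the bolt row and 112 mm above the bench, parallel to the mount's y. Clear for the pad 158 mm either way, up to its two feet.
- pad: The bar's moulded pad: rigid black inverted-U channel, 150 mm long (its y), 64 mm wide outside (x), 50 mm inside, 56 mm tall, walls 7 mm, roof 9 mm; about 0.2 kg. Origin: centre of the plane of its lower edges. It starts standing on the plate astride the bolt row, along it, over one or two of the bolts. Taken from above across its 64 mm width.
- pad_roof (a point): Centre of the underside of the pad's roof, 47 mm above its lower edges. Draped, it lies on top of the bar, 17 mm above the bar's axis, the pad's long side along the bar.
- head_a (a point): Centre of the top of bolt a's dark hex head (-y end of the row), 51 mm above the bench; the head is 22 mm across and stands 9 mm proud through the hole of its locking cap.
- bolt_a (a joint): How far bolt a has gone down, m. 0 at the start, tight or loose. A tight bolt gives less than 1.5 mm when tapped; the loose one, which may be any of the three and looks like the others, slides down 5 mm under 2 to 3 N and stays down.
- cap_a (a joint): Opening of bolt a's locking cap, rad: 0 shut, stop at 1.75. Bright zinc-plated steel plate 36 x 44 x 5 mm with a hole around the bolt head, top 10 mm above the mounting plate; a 12 mm wide tongue to -y carries an upright thumb tab. Hinge axis along the mount's x, 30 mm to +y of the bolt, 40 mm above the bench; the tab swings up and over to +y. A weak spring (0.5 to 1 N at the tab) shuts it.
- tab_a (a point): Centre of the rounded top (radius 9) of cap a's thumb tab, which is 10 mm thick along the hinge axis (mount x), 18 mm wide along y and tops out 9 mm above this point. Shut: 36 mm to -y of the bolt, 58 mm above the bench; from the hinge axis 66 mm to -y and 18 mm up. Pinch it by closing the fingers along the mount's x; it can turn between the pads.
- head_b (a point): Centre of the top of bolt b's dark hex head (middle), 51 mm above the bench; the head is 22 mm across and stands 9 mm proud through the hole of its locking cap.
- bolt_b (a joint): How far bolt b has gone down, m. 0 at the start, tight or loose. A tight bolt gives less than 1.5 mm when tapped; the loose one, which may be any of the three and looks like the others, slides down 5 mm under 2 to 3 N and stays down.
- cap_b (a joint): Opening of bolt b's locking cap, rad: 0 shut, stop at 1.75. Bright zinc-plated steel plate 36 x 44 x 5 mm with a hole around the bolt head, top 10 mm above the mounting plate; a 12 mm wide tongue to -y carries an upright thumb tab. Hinge axis along the mount's x, 30 mm to +y of the bolt, 40 mm above the bench; the tab swings up and over to +y. A weak spring (0.5 to 1 N at the tab) shuts it.
- tab_b (a point): Centre of the rounded top (radius 9) of cap b's thumb tab, which is 10 mm thick along the hinge axis (mount x), 18 mm wide along y and tops out 9 mm above this point. Shut: 36 mm to -y of the bolt, 58 mm above the bench; from the hinge axis 66 mm to -y and 18 mm up. Pinch it by closing the fingers along the mount's x; it can turn between the pads.
- head_c (a point): Centre of the top of bolt c's dark hex head (+y end of the row), 51 mm above the bench; the head is 22 mm across and stands 9 mm proud through the hole of its locking cap.
- bolt_c (a joint): How far bolt c has gone down, m. 0 at the start, tight or loose. A tight bolt gives less than 1.5 mm when tapped; the loose one, which may be any of the three and looks like the others, slides down 5 mm under 2 to 3 N and stays down.
- cap_c (a joint): Opening of bolt c's locking cap, rad: 0 shut, stop at 1.75. Bright zinc-plated steel plate 36 x 44 x 5 mm with a hole around the bolt head, top 10 mm above the mounting plate; a 12 mm wide tongue to -y carries an upright thumb tab. Hinge axis along the mount's x, 30 mm to +y of the bolt, 40 mm above the bench; the tab swings up and over to +y. A weak spring (0.5 to 1 N at the tab) shuts it.
- tab_c (a point): Centre of the rounded top (radius 9) of cap c's thumb tab, which is 10 mm thick along the hinge axis (mount x), 18 mm wide along y and tops out 9 mm above this point. Shut: 36 mm to -y of the bolt, 58 mm above the bench; from the hinge axis 66 mm to -y and 18 mm up. Pinch it by closing the fingers along the mount's x; it can turn between the pads.
- socket: Bystander: steel socket 28 dia x 38 tall, standing on the bench just in front of the plate.
- nut: Bystander: big hex nut 27 across corners x 13 tall, lying on the plate at its +y end between bolts and bar.
- tin: Bystander: round tin 75 dia x 56 tall, on the bench off the plate's -y end.
- spray: Bystander: spray can 54 dia x 170 tall, on the bench off the plate's +y end.
- driver: Bystander: screwdriver lying on the bench beyond the tin.
- jar: Bystander: screw-top jar 64 dia x 85 tall, beyond the spray can.
Not all that is in view belongs to the job. Several things have the shape of the pad; the one meant has the colours described above.

How it is judged:
By the outcome, as a careful person would: the job done as asked, in the order asked, and still so for the second after the job is handed in, while the arm keeps its last pose, push and grip.
It also fails if it takes over 58 s, if anything falls off the work surface, if the arm or the gripper's body presses on something with over 40 N, if the wrist force passes 120 N, or if a joint passes its speed limit or range.

## Working session

There is one attempt and no reset: what is moved stays moved. The work goes in short steps, Python scripts to look and compute and a tool call to move; the robot and the scene stay as the last step left them, time stands still between calls to the robot, and variables do not carry over. Pictures are saved under pics/ and viewed, and the job is handed in when it is done.

Besides the shell and the picture viewer there is one more tool, called after "Request:" in YAML: its name, and indented under it one key for each argument. move_arm: Moves the arm, as the interface text tells. Its arguments: {"type":"object","properties":{"plan":{"type":"array","items":{"type":"number"}},"newtons":{"type":"number"}},"required":["plan"]}

```bash
mkdir -p pics; ls
python3 - <<'E'
from bench import state, read_camera
import cv2,json,numpy as np
s=state();print({k:np.round(v,4).tolist() for k,v in s.items()})
for n in ["scene","side","wrist"]:
    c=read_camera(n);cv2.imwrite(f"pics/{n}0.png",c["color"][:,:,::-1])
    print(n,{k:np.round(v,4).tolist() for k,v in c.items() if k!="color"})
E
```

```text
pics
{'t': 0.0, 'joint_positions': [1.0913, 0.1047, 0.0965, 1.5639, 0.0, 1.3531], 'qvel': [0.0006, 0.0007, 0.001, -0.0015, -0.0012, -0.0001], 'joint_torque': [0.0008, -55.6932, 50.3644, 0.017, -0.0003, -0.0], 'position': [0.1551, 0.5793, 0.2305], 'tcp_rot': [0.0003, 0.7934, 0.6087, -0.0006], 'ft_force': [-0.4496, -0.098, -0.1985], 'ft_torque': [-0.0406, -0.0378, 0.0361], 'finger_gap': 0.0853}
scene {'camera_matrix': [[428.6944, 0.0, 278.3003], [0.0, 428.6944, 211.2124], [0.0, 0.0, 1.0]], 'k1': -0.1213, 'R': [[-0.3216, 0.9469, 0.0023], [0.7657, 0.2615, -0.5876], [-0.557, -0.1872, -0.8092]], 't': [0.115, -0.2942, 1.5288]}
side {'camera_matrix': [[429.649, 0.0, 286.7899], [0.0, 429.649, 211.2482], [0.0, 0.0, 1.0]], 'k1': -0.1266, 'R': [[0.7354, -0.6776, 0.0051], [-0.4648, -0.5099, -0.7239], [0.4931, 0.53, -0.6899]], 't': [-0.3274, 0.3123, 1.1238]}
wrist {'camera_matrix': [[291.5527, 0.0, 282.2413], [0.0, 291.5527, 213.5849], [0.0, 0.0, 1.0]], 'k1': -0.0595, 'mount': [[1.0, 0.0002, 0.0002, -0.0002], [-0.0003, 0.954, 0.2999, -0.0758], [-0.0002, -0.2999, 0.954, -0.1426], [0.0, 0.0, 0.0, 1.0]]}
```

View pics/scene0.png

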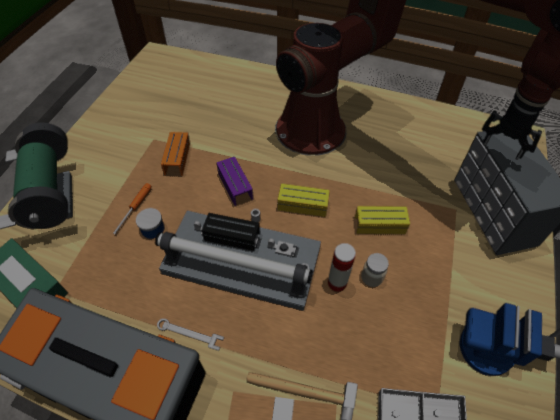

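View pics/side0.png

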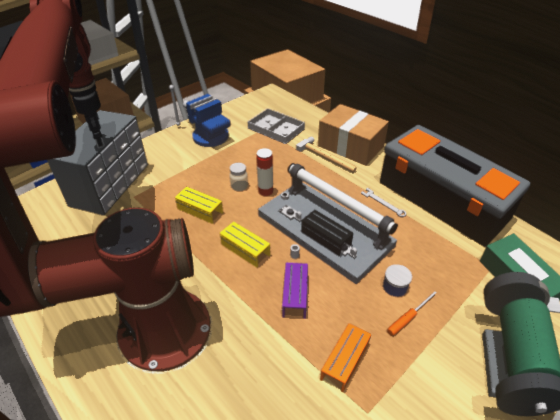

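View pics/wrist0.png

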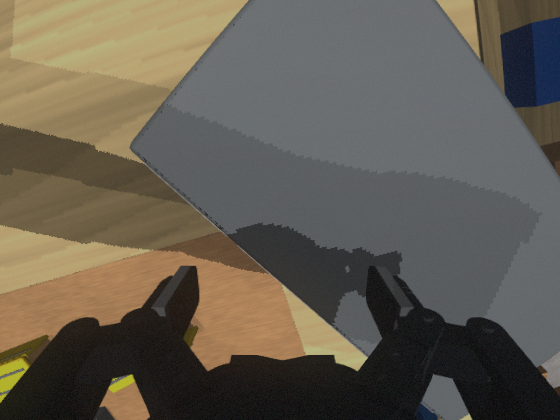

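```bash
cat > h.py <<'E'
import numpy as np,cv2
from scipy.spatial.transform import Rotation as Ro
def proj(c,X,R=None,t=None):
    R=c["R"] if R is None else R; t=c["t"] if t is None else t
    p=np.atleast_2d(X)@np.array(R).T+np.array(t); s=p[:,:2]/p[:,2:]
    r2=(s**2).sum(1,keepdims=True); s=s*(1+c["k1"]*r2); K=np.array(c["camera_matrix"])
    return s*K[0,0]+K[:2,2]
def ext(c,s=None):
    if "R" in c: return np.array(c["R"]),np.array(c["t"])
    w,x,y,z=s["tcp_rot"]; T=np.eye(4);T[:3,:3]=Ro.from_quat([x,y,z,w]).as_matrix();T[:3,3]=s["position"]
    W=np.linalg.inv(T@np.array(c["mount"])); return W[:3,:3],W[:3,3]
def ray(c,uv,R,t):
    K=np.array(c["camera_matrix"]); d=(np.atleast_2d(uv)-K[:2,2])/K[0,0]; s=d.copy()
    for _ in range(20): s=d/(1+c["k1"]*(s**2).sum(1,keepdims=True))
    v=np.c_[s,np.ones(len(s))]@R; return -R.T@t, v/np.linalg.norm(v,axis=1,keepdims=True)
def onz(c,uv,z,R=None,t=None):
    if R is None:R,t=ext(c)
    o,v=ray(c,uv,R,t); return o+v*((z-o[2])/v[:,2])[:,None]
E
python3 - <<'E'
import cv2
a=cv2.imread("pics/scene0.png")[190:310,130:340];cv2.imwrite("pics/sc_crop.png",cv2.resize(a,None,fx=3.8,fy=3.8,interpolation=2))
a=cv2.imread("pics/side0.png")[140:290,230:430];cv2.imwrite("pics/si_crop.png",cv2.resize(a,None,fx=4,fy=4,interpolation=2))
E
```

```text
(no output)
```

View pics/sc_crop.png

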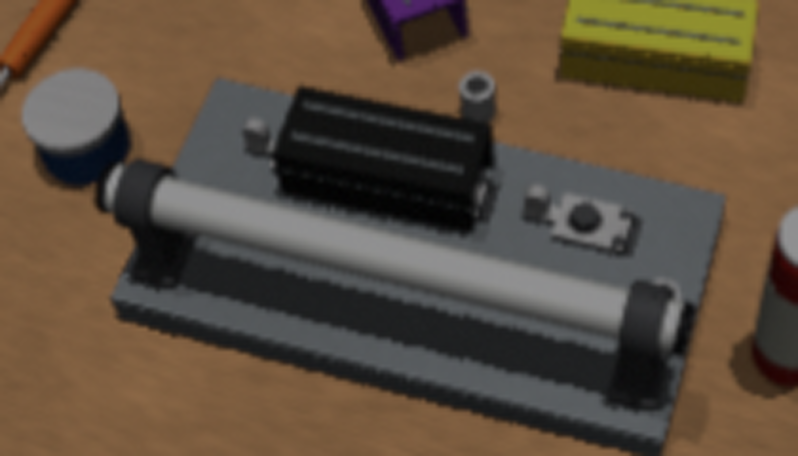

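View pics/si_crop.png

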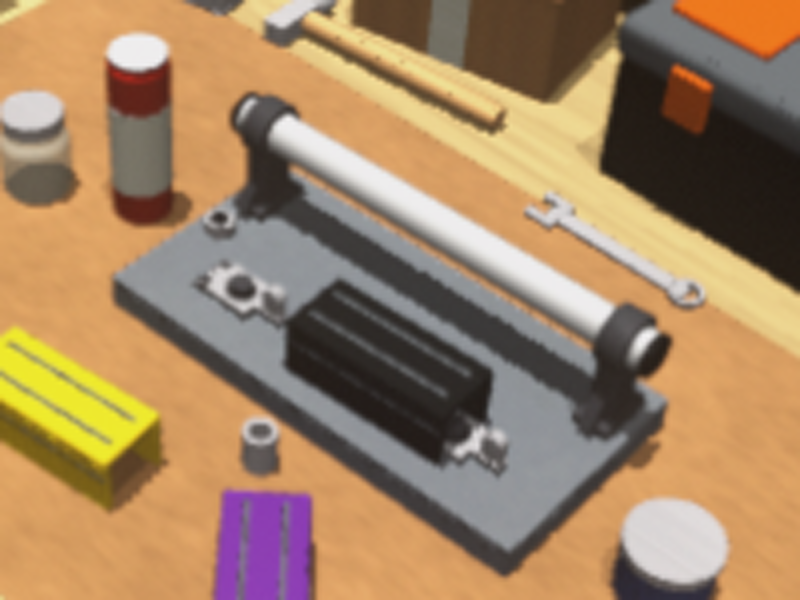

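Run:
```python
from bench import read_camera
from h import *
np.set_printoptions(precision=4,suppress=True)
from scipy.optimize import least_squares
sc=read_camera("scene");si=read_camera("side")
S=lambda l:np.array(l)/3.8+[130-.4,190-.4]
D=lambda l:np.array(l)/4+[230-.4,140-.4]
cs=onz(sc,S([(218,80),(722,197),(663,438),(115,300)]),.032); cd=onz(si,D([(505,553),(116,282),(662,400)]),.032)
b=onz(sc,S([(585,213)]),.051);b2=onz(si,D([(240,284)]),.051)
print(cs,cd,b,b2)
L=[(cs,[(-.055,-.205),(-.055,.205),(.15,.205),(.15,-.205)]),(cd,[(-.055,-.205),(-.055,.205),(.15,-.205)]),(b,[(0,.11)]),(b2,[(0,.11)])]
P=np.vstack([a[:,:2] for a,_ in L]);M=np.vstack([m for _,m in L])
def f(q):
    c,s=np.cos(q[2]),np.sin(q[2]); return (M@np.array([[c,-s],[s,c]]).T+q[:2]-P)
r=least_squares(lambda q:f(q).ravel(),[.5,0,0]);print(r.x);print(f(r.x)*1000)
x,y,th=r.x
pt=onz(sc,S([(298,88),(492,125),(468,192),(280,148)]),.088);pd=onz(si,D([(340,282),(492,375),(445,425),(288,328)]),.088)
A=np.array([[np.cos(th),np.sin(th)],[-np.sin(th),np.cos(th)]])
for p in(pt,pd):print(((p[:,:2]-[x,y])@A.T*1000))
```

```text
[[ 0.4899 -0.2438  0.032 ]
 [ 0.466   0.1604  0.032 ]
 [ 0.6649  0.1746  0.032 ]
 [ 0.6921 -0.229   0.032 ]] [[ 0.485  -0.2456  0.032 ]
 [ 0.4611  0.1542  0.032 ]
 [ 0.6873 -0.2316  0.032 ]] [[0.5232 0.0714 0.051 ]] [[0.521  0.0693 0.051 ]]
[ 0.5291 -0.0389  0.0638]
[[-2.5917 -3.1688]
 [-4.8271  1.8207]
 [ 0.7706  0.6966]
 [-0.2104 -4.8533]
 [ 2.241  -1.3847]
 [ 0.0713  8.055 ]
 [ 4.5241 -2.2956]
 [-1.1032 -0.5057]
 [ 1.1254  1.6359]]
[[ -25.5361 -116.6864]
 [ -31.4839   31.5524]
 [  27.9983   31.5821]
 [  28.0783 -110.4565]]
[[  25.6935   27.7352]
 [  28.4194 -118.1779]
 [ -34.2309 -123.8757]
 [ -39.59     22.8593]]
```

```bash
cat >> h.py <<'E'
def rel(s,pos,yaw):
    "tool-down target with tool x at yaw -> shift mm, rotvec in tool axes"
    w,x,y,z=s["tcp_rot"]; R=Ro.from_quat([x,y,z,w]).as_matrix()
    c,q=np.cos(yaw),np.sin(yaw); T=np.array([[c,q,0],[q,-c,0],[0,0,-1]])
    return R.T@(np.array(pos)-s["position"])*1000, Ro.from_matrix(R.T@T).as_rotvec()
E
python3 - <<'E'
from bench import state
from h import *
print(*rel(state(),[.53,-.084,.28],.064), state()["t"])
E
```

```text
[-543.85635818  533.71260019  -48.79432529] [2.44573479e-04 5.47247432e-04 1.24499714e+00] 0.25
```

Request:
move_arm:
  plan: [0,0,-49,0,0,0,85,-544,534,-49,0,0,1.245,85,-544,534,-49,0,0,1.245,85,-544,534,-49,0,0,1.245,85,-544,534,-49,0,0,1.245,85,-544,534,-49,0,0,1.245,85,-544,534,-49,0,0,1.245,85,-544,534,-49,0,0,1.245,85,-544,534,-49,0,0,1.245,85,-544,534,-49,0,0,1.245,85,-544,534,-49,0,0,1.245,85,-544,534,-49,0,0,1.245,85,-544,534,-49,0,0,1.245,85,-544,534,-49,0,0,1.245,85,-544,534,-49,0,0,1.245,85,-544,534,-49,0,0,1.245,85,-544,534,-49,0,0,1.245,85,-544,534,-49,0,0,1.245,85,-544,534,-49,0,0,1.245,85,-544,534,-49,0,0,1.245,85]

```text
t: 2.25
position: [0.5299, -0.0828, 0.2807]
tcp_rot: [-0.0, 0.999, 0.033, 0.0]
ft_force: [-0.6, -1.0, -0.9]
finger_gap: 0.085
```

```bash
cat > look.py <<'E'
import sys,pickle
from bench import state, read_camera
from h import *
s=state();n=sys.argv[1];c=read_camera(sys.argv[2] if len(sys.argv)>2 else "wrist")
cv2.imwrite(f"pics/{n}.png",cv2.resize(c["color"][:,:,::-1],None,fx=1.4,fy=1.4,interpolation=2));pickle.dump((s,c),open(n+".pkl","wb"))
print(s["t"],s["position"].round(4) if hasattr(s["position"],"round") else s["position"],np.round(s["tcp_rot"],4),np.round(s["ft_force"],2))
E
python3 look.py w1
```

```text
2.25 [ 0.5299 -0.0828  0.2807] [-1.000e-04  9.995e-01  3.270e-02  2.000e-04] [-0.62 -1.04 -0.91]
```

View pics/w1.png

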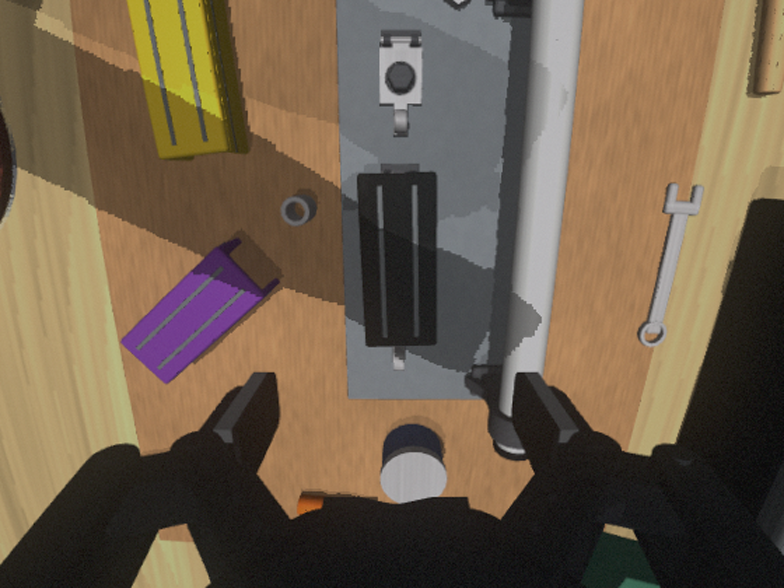

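Run:
```python
import pickle
from h import *
np.set_printoptions(precision=4,suppress=True)
s,c=pickle.load(open("w1.pkl","rb"));R,t=ext(c,s)
g=cv2.cvtColor(c["color"],cv2.COLOR_RGB2GRAY)
m=(g<45).astype(np.uint8);m[:, :240]=0;m[:,320:]=0;m[:115]=0;m[255:]=0
m=cv2.morphologyEx(m,cv2.MORPH_CLOSE,np.ones((5,5)))
cn=max(cv2.findContours(m,0,2)[0],key=cv2.contourArea)
print(cv2.boundingRect(cn), cv2.minAreaRect(cn)); ap=cv2.approxPolyDP(cn,4,True)[:,0];print(ap.tolist())
im=c["color"][:,:,::-1].copy();cv2.drawContours(im,[cn],-1,(0,0,255),1)
cv2.imwrite("pics/w1c.png",cv2.resize(im[100:300,220:420],None,fx=3,fy=3,interpolation=2))
cv2.imwrite("pics/w1d.png",cv2.resize(im[0:110,230:430],None,fx=4,fy=4,interpolation=2))
```

```text
(255, 123, 57, 124) ((284.9471740722656, 184.784912109375), (124.23046875, 55.42589569091797), 87.51044464111328)
[[256, 125], [262, 246], [310, 245], [310, 124]]
```

View pics/w1c.png

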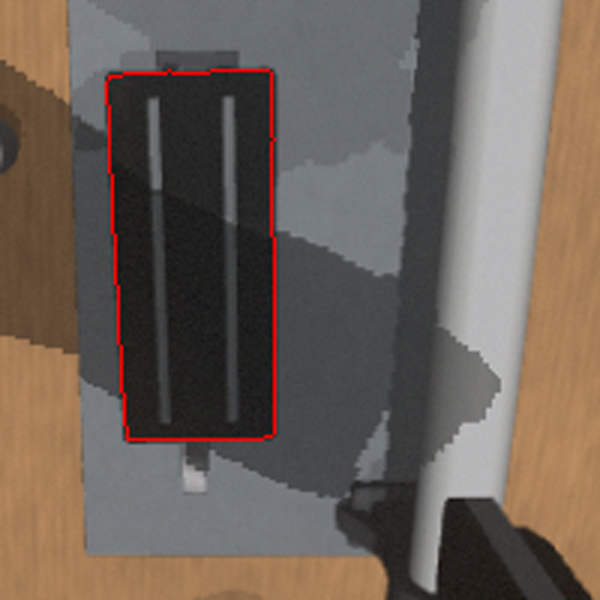

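View pics/w1d.png

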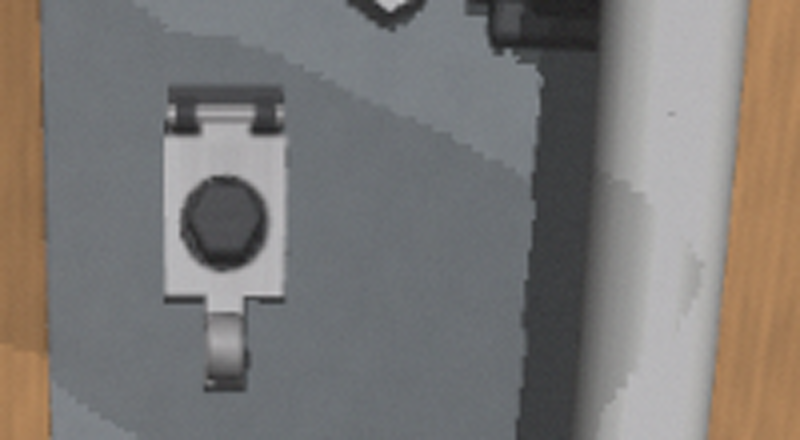

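Run:
```python
import pickle
from h import *
np.set_printoptions(precision=4,suppress=True)
s,c=pickle.load(open("w1.pkl","rb"));R,t=ext(c,s)
o=lambda uv,z:onz(c,uv,z,R,t)
pad=o([[256,125],[262,246],[310.5,245.5],[310.5,124]],.088);print(pad)
ctr=pad.mean(0)
for i,j in((0,1),(3,2),(0,3),(1,2)):
    d=pad[i]-pad[j];print(np.linalg.norm(d[:2]),np.arctan2(d[1],d[0]))
print("pad ctr",ctr)
hc=o([[286.1,54.4]],.051);print("head c",hc)
e=o([[241.2,75],[240.5,5],[248.3,284.3],[246.3,200]],.032);print("edge",e)
# bar: silhouettes
bl=np.array([[230+605/4,150/4],[220+437/3,100+250/3]]);br=np.array([[230+738/4,150/4],[220+(560+430*0-525+525-28)/3,100+250/3]])
q=o((bl+br)/2,.112);print("bar",q,bl,br)
```

```text
[[ 0.4971 -0.0112  0.088 ]
 [ 0.5103 -0.1558  0.088 ]
 [ 0.5708 -0.1512  0.088 ]
 [ 0.5571 -0.0061  0.088 ]]
0.14525800181914908 1.662149133743163
0.14570477969601067 1.664434273126019
0.060298385180441796 -3.058072816771907
0.06063645092595253 -3.0653915121951774
pad ctr [ 0.5338 -0.0811  0.088 ]
head c [[0.5253 0.0702 0.051 ]]
edge [[ 0.4714  0.0471  0.032 ]
 [ 0.4678  0.1252  0.032 ]
 [ 0.4896 -0.2458  0.032 ]
 [ 0.4829 -0.1128  0.032 ]]
bar [[ 0.6323  0.0814  0.112 ]
 [ 0.6382 -0.0626  0.112 ]] [[381.25    37.5   ]
 [365.6667 183.3333]] [[414.5     37.5   ]
 [397.3333 183.3333]]
```

Run:
```python
from bench import state
from h import *
s=state();print(s["t"],s["position"],*rel(s,[.534,-.081,.046],.088))
```

```text
2.3 [ 0.52998074 -0.0827503   0.28075134] [  3.98773604  -1.48986246 234.75367736] [ 3.65162154e-05 -5.86227048e-04 -2.23424648e-02]
```

Request:
move_arm:
  plan: [4,-1,50,0,0,-0.022,85,4,-1,100,0,0,-0.022,85,4,-1,140,0,0,-0.022,85,4,-1,160,0,0,-0.022,85,4,-1,160,0,0,-0.022,85]

```text
t: 2.8
position: [0.532, -0.0809, 0.1173]
tcp_rot: [-0.001, 0.999, 0.044, -0.002]
ft_force: [-0.3, 0.7, 0.2]
finger_gap: 0.0848
```

```bash
python3 look.py w2
```

```text
2.8 [ 0.532  -0.0809  0.1173] [-0.0011  0.999   0.0437 -0.0023] [-0.31  0.66  0.21]
```

View pics/w2.png

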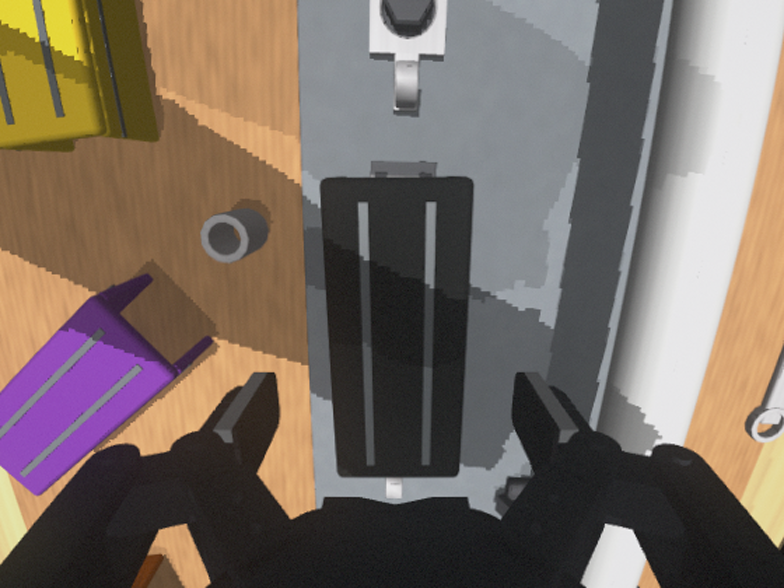

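Request:
move_arm:
  plan: [1,0,30,0,0,0,85,1,0,55,0,0,0,85,1,0,70,0,0,0,85,1,0,71,0,0,0,85,1,0,71,0,0,0,55,1,0,71,0,0,0,55,1,0,71,0,0,0,55,1,0,71,0,0,0,55,1,0,71,0,0,0,55,1,0,71,0,0,0,55]
  newtons: 40

```text
t: 3.85
position: [0.5364, -0.0832, 0.0514]
tcp_rot: [0.001, 0.999, 0.043, 0.001]
ft_force: [-0.9, 1.3, 6.4]
finger_gap: 0.0637
```

Request:
move_arm:
  plan: [0,0,-15,0,0,0,55,0,0,-35,0,0,0,55,0,0,-75,0,0,0,55,0,0,-115,0,0,0,55,0,0,-135,0,0,0,55,0,0,-135,0,0,0,55,0,0,-135,0,0,0,55]

```text
t: 4.55
position: [0.5354, -0.0828, 0.1846]
tcp_rot: [0.0, 0.999, 0.043, 0.0]
ft_force: [0.4, 0.1, -2.3]
finger_gap: 0.0636
```

```bash
python3 look.py w3; python3 look.py s3 scene;python3 - <<'E'
from bench import state
from h import *
s=state();print(s["finger_gap"])
E
```

```text
4.55 [ 0.5354 -0.0828  0.1846] [1.000e-04 9.991e-01 4.300e-02 4.000e-04] [ 0.4   0.06 -2.32]
4.6 [ 0.5348 -0.0826  0.1834] [-3.000e-04  9.991e-01  4.300e-02 -5.000e-04] [-0.27  0.75 -2.24]
0.06347920326340518
```

View pics/w3.png

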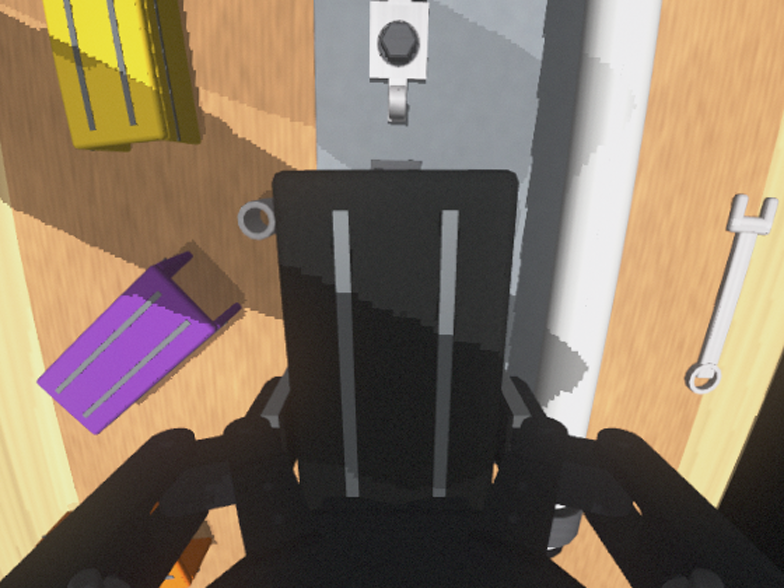

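View pics/s3.png

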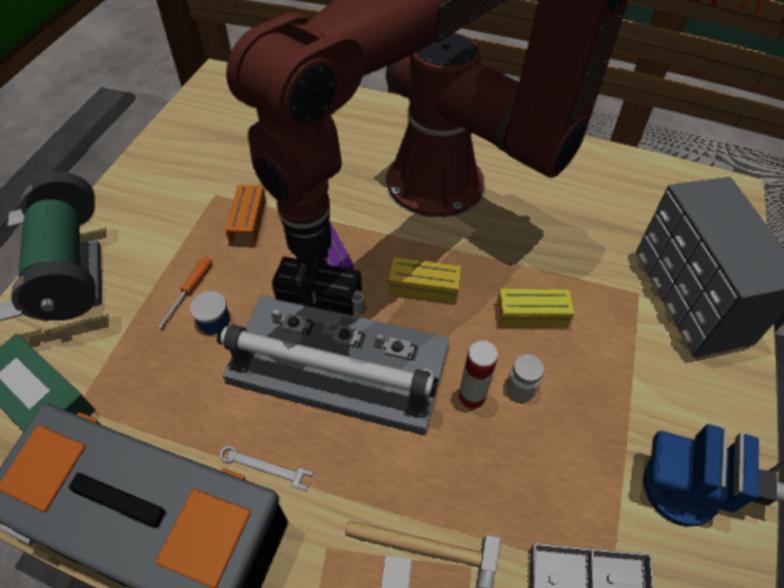

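Run:
```python
import pickle
from h import *
s,c=pickle.load(open("s3.pkl","rb"))
cv2.imwrite("pics/s3c.png",cv2.resize(c["color"][210:270,180:310,::-1],None,fx=6,fy=6,interpolation=2))
```

```text
(no output)
```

View pics/s3c.png

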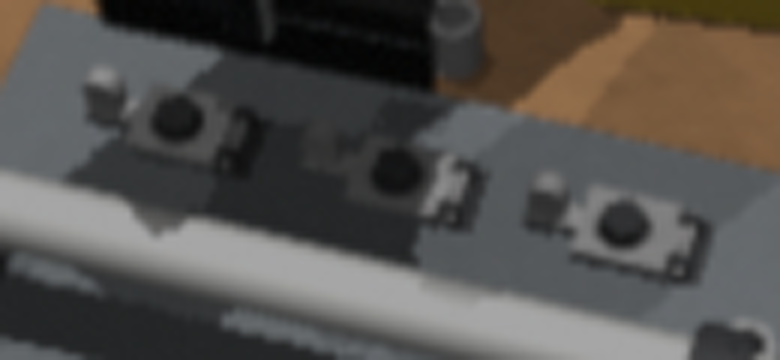

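Run:
```python
import pickle
from h import *
np.set_printoptions(precision=4,suppress=True)
s,c=pickle.load(open("s3.pkl","rb"))
h=onz(c,np.array([[178,113],[397,167],[625,219]])/6+[179.5,209.5],.051);print(h);d=h[2]-h[0];print(np.linalg.norm(d[:2]),-np.arctan2(d[0],d[1]))
s,c=pickle.load(open("w3.pkl","rb"));R,t=ext(c,s)
print(onz(c,np.array([[398,40]])/1.4,.051,R,t))
# pad pose in hand: top z = held ; corners
p=onz(c,np.array([[273,172],[518,171],[499,500],[300,500]])/1.4,.088+.1334,R,t);print(p,p[:2].mean(0))
print(rel(s,[.637+.06*.02,-.0327-.02,.1846],.06))
```

```text
[[ 0.5372 -0.1469  0.051 ]
 [ 0.5316 -0.0375  0.051 ]
 [ 0.5241  0.0721  0.051 ]]
0.21937070194467015 0.059454889549315056
[[0.5248 0.0702 0.051 ]]
[[ 0.4991 -0.0095  0.2214]
 [ 0.5601 -0.004   0.2214]
 [ 0.5723 -0.1061  0.2214]
 [ 0.5072 -0.1116  0.2214]] [ 0.5296 -0.0067  0.2214]
(array([105.0306, -21.1559,   0.0501]), array([ 0.0002, -0.0007,  0.026 ]))
```

Request:
move_arm:
  plan: [35,-7,0,0,0,0.01,55,75,-14,0,0,0,0.026,55,105,-21,0,0,0,0.026,55,105,-21,0,0,0,0.026,55,105,-21,0,0,0,0.026,55]

```text
t: 5.15
position: [0.6372, -0.0523, 0.182]
tcp_rot: [-0.001, 1.0, 0.03, -0.002]
ft_force: [-0.1, -1.3, -1.7]
finger_gap: 0.0637
```

```bash
python3 look.py w4; python3 look.py d4 side
python3 - <<'E'
import pickle
from h import *
s,c=pickle.load(open("d4.pkl","rb"))
cv2.imwrite("pics/d4c.png",cv2.resize(c["color"][100:260,240:440,::-1],None,fx=3.7,fy=3.7,interpolation=2))
E
```

```text
5.15 [ 0.6372 -0.0523  0.182 ] [-6.000e-04  9.995e-01  3.030e-02 -1.800e-03] [-0.11 -1.26 -1.75]
5.2 [ 0.637  -0.0526  0.1828] [-4.000e-04  9.995e-01  3.010e-02 -1.300e-03] [ 0.47  0.58 -0.53]
```

View pics/w4.png

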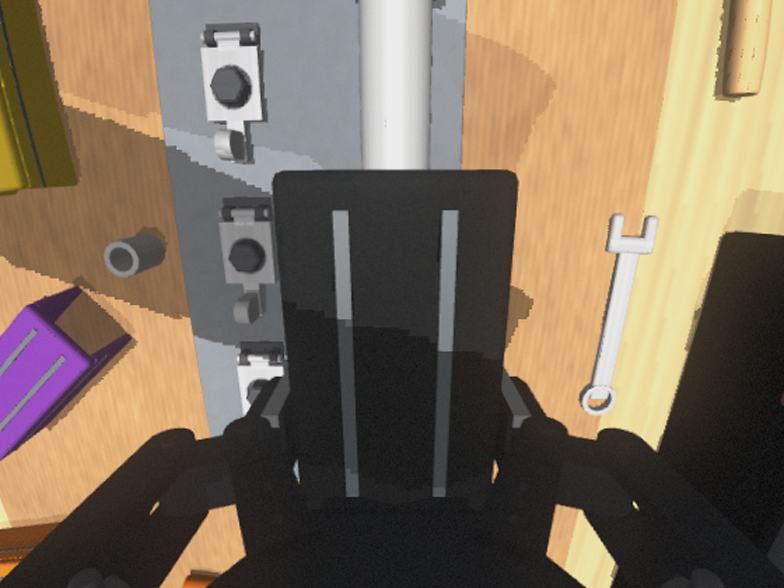

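View pics/d4c.png

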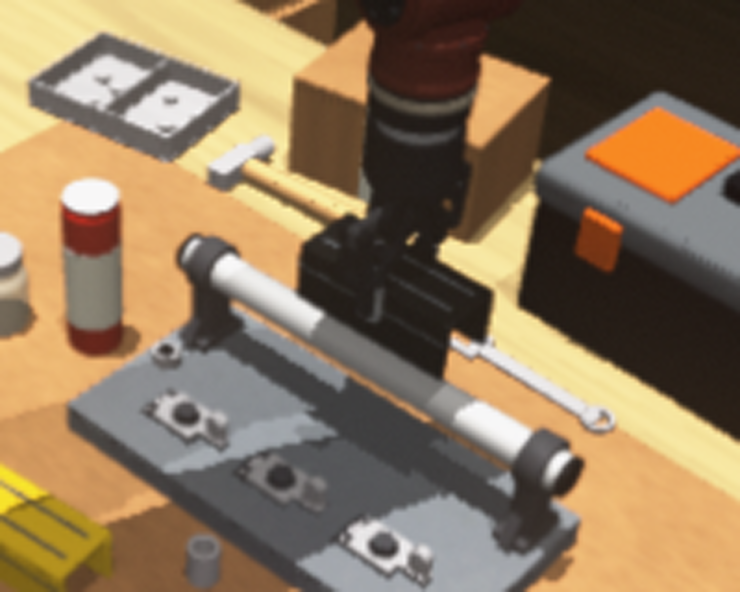

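Request:
move_arm:
  plan: [0,0,30,0,0,0,55,0,0,55,0,0,0,55,0,0,70,0,0,0,55,0,0,76,0,0,0,55,0,0,80,0,0,0,55,0,0,81,0,0,0,55,0,0,81,0,0,0,55,0,0,81,0,0,0,55]

```text
t: 6.05
position: [0.6386, -0.0529, 0.1043]
tcp_rot: [0.0, 1.0, 0.03, 0.001]
ft_force: [0.2, -0.7, -0.8]
finger_gap: 0.0634
```

```bash
python3 look.py d5 side
python3 - <<'E'
import pickle
from h import *
s,c=pickle.load(open("d5.pkl","rb"))
cv2.imwrite("pics/d5c.png",cv2.resize(c["color"][100:260,240:440,::-1],None,fx=3.7,fy=3.7,interpolation=2))
E
```

```text
6.05 [ 0.6386 -0.0529  0.1043] [2.000e-04 9.995e-01 3.000e-02 7.000e-04] [ 0.2  -0.66 -0.82]
```

View pics/d5c.png

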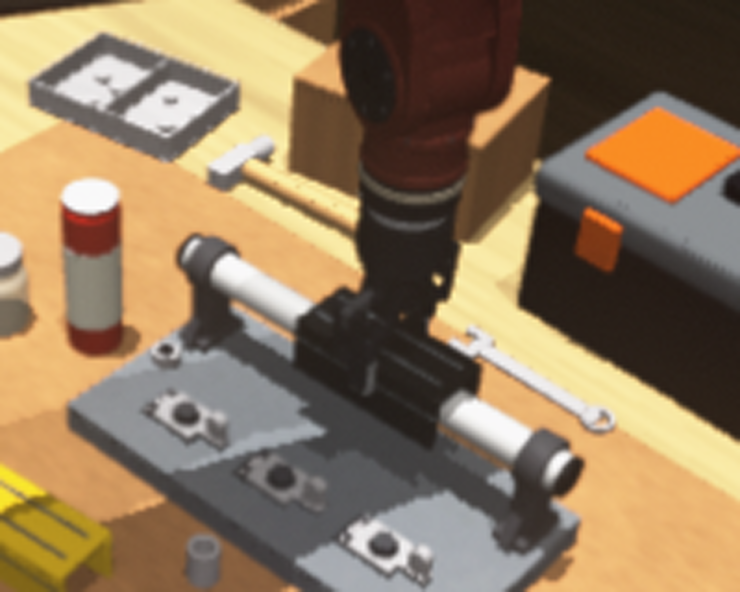

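Request:
move_arm:
  plan: [0,0,1,0,0,0,55,0,0,2,0,0,0,55,0,0,2,0,0,0,55,0,0,2,0,0,0,55]

```text
t: 6.5
position: [0.6382, -0.0528, 0.1014]
tcp_rot: [0.0, 1.0, 0.03, 0.0]
ft_force: [0.7, -0.4, -0.5]
finger_gap: 0.0636
```

Request:
move_arm:
  plan: [0,0,1,0,0,0,55,0,0,1,0,0,0,55,0,0,2,0,0,0,55,0,0,2,0,0,0,55]

```text
t: 6.9
position: [0.6382, -0.0528, 0.1014]
tcp_rot: [0.0, 1.0, 0.03, 0.001]
ft_force: [-6.8, 1.7, 11.5]
finger_gap: 0.0634
```

Request:
move_arm:
  plan: [0,0,-1,0,0,0,85,0,0,-1,0,0,0,85,0,0,-1,0,0,0,85,0,0,-1,0,0,0,85,0,0,-1,0,0,0,85,0,0,-1,0,0,0,85,0,0,-20,0,0,0,85,0,0,-50,0,0,0,85,0,0,-95,0,0,0,85,0,0,-130,0,0,0,85,0,0,-150,0,0,0,60,0,0,-150,0,0,0,30]

```text
t: 8.1
position: [0.6395, -0.0532, 0.2533]
tcp_rot: [0.001, 1.0, 0.03, 0.003]
ft_force: [0.7, 0.7, -0.3]
finger_gap: 0.0581
```

```bash
python3 look.py w6;  python3 look.py d6 side
python3 - <<'E'
import pickle
from h import *
s,c=pickle.load(open("d6.pkl","rb"))
cv2.imwrite("pics/d6c.png",cv2.resize(c["color"][100:260,240:440,::-1],None,fx=3.7,fy=3.7,interpolation=2))
E
```

```text
8.1 [ 0.6395 -0.0532  0.2533] [9.000e-04 9.995e-01 3.000e-02 2.800e-03] [ 0.69  0.74 -0.3 ]
8.15 [ 0.6388 -0.053   0.2508] [4.000e-04 9.995e-01 3.000e-02 1.400e-03] [-0.53  0.63 -1.77]
```

View pics/d6c.png

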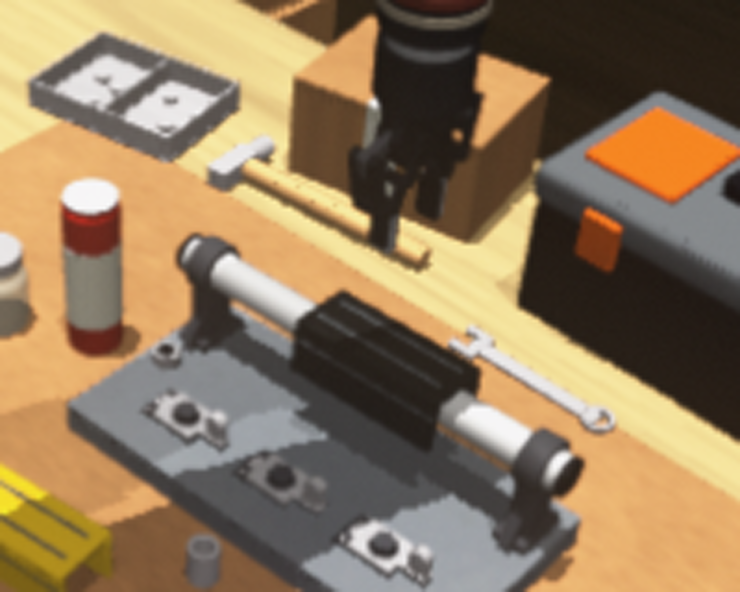

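View pics/w6.png

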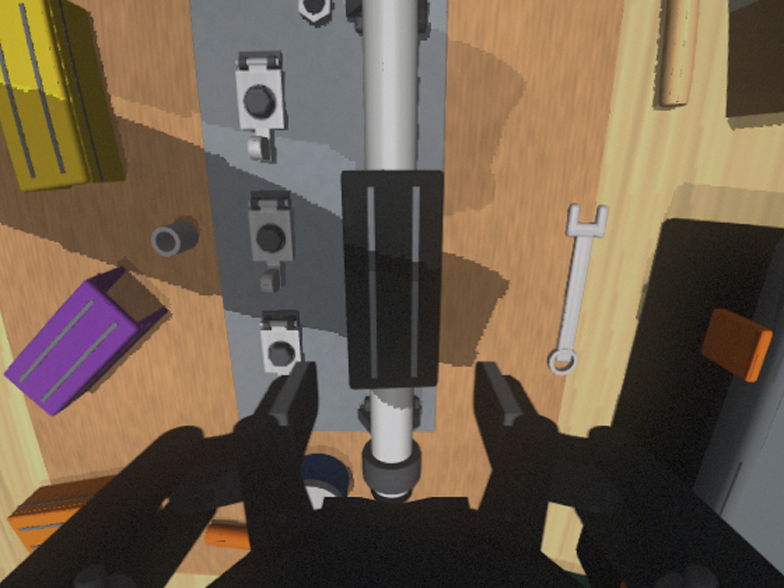

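Run:
```python
import pickle
from h import *
np.set_printoptions(precision=4,suppress=True)
s,c=pickle.load(open("w6.pkl","rb"));R,t=ext(c,s)
h=onz(c,np.array([[259.5,101.5],[270.5,237],[281.5,353]])/1.4,.051,R,t);print(h);d=h[0]-h[2];print(np.linalg.norm(d),-np.arctan2(d[0],d[1]),h.mean(0))
from bench import state
s=state();print(s["position"],*rel(s,[.5315,-.039,.12],.06),*rel(s,[.5249,.0708,.12],.06))
```

```text
[[ 0.5278  0.0698  0.051 ]
 [ 0.5344 -0.0366  0.051 ]
 [ 0.5412 -0.1442  0.051 ]]
0.2144206225565187 0.06263996482733976 [ 0.5345 -0.037   0.051 ]
[ 0.6382 -0.0529  0.2491] [-105.7266  -20.2326  129.0424] [ 0.     -0.0003 -0.    ] [-105.7311 -130.2308  129.0389] [ 0.     -0.0003 -0.    ]
```

Request:
move_arm:
  plan: [-45,-9,0,0,0,0,0,-90,-18,20,0,0,0,0,-105,-21,60,0,0,0,0,-105,-21,110,0,0,0,0,-105,-21,150,0,0,0,0,-105,-21,170,0,0,0,0,-105,-21,185,0,0,0,0,-105,-21,189,0,0,0,0,-105,-21,189,0,0,0,0,-105,-21,189,0,0,0,0]

```text
t: 9.2
position: [0.5328, -0.0384, 0.0615]
tcp_rot: [0.0, 1.0, 0.03, 0.001]
ft_force: [-0.4, 0.0, -0.2]
finger_gap: 0.0003
```

```bash
python3 look.py w7
```

```text
9.2 [ 0.5328 -0.0384  0.0615] [3.000e-04 9.996e-01 3.000e-02 8.000e-04] [-0.42  0.03 -0.15]
```

View pics/w7.png

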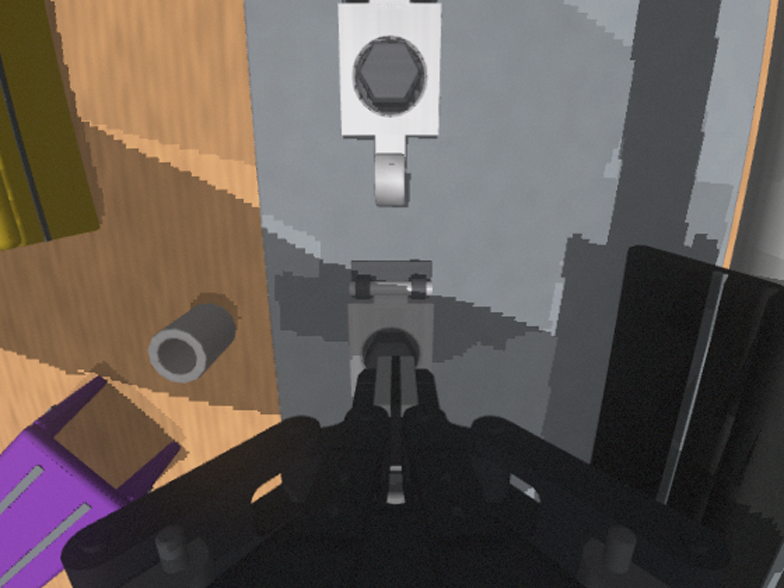

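Request:
move_arm:
  plan: [-1,0,5,0,0,0,0,-1,0,8,0,0,0,0,-1,0,9,0,0,0,0,-1,0,10,0,0,0,0,-1,0,11,0,0,0,0,-1,0,12,0,0,0,0,-1,0,12.5,0,0,0,0,-1,0,12.5,0,0,0,0,-1,0,12.5,0,0,0,0]

```text
t: 10.15
position: [0.5311, -0.0382, 0.0505]
tcp_rot: [0.0, 1.0, 0.03, 0.0]
ft_force: [-12.1, 4.1, 25.4]
finger_gap: 0.0
```

Request:
move_arm:
  plan: [0,0,-12,0,0,0,0,0,-10,-35,0,0,0,0,0,-55,-40,0,0,0,0,0,-100,-38,0,0,0,0,0,-110,-25,0,0,0,0,0,-110,-12,0,0,0,0,0,-110,-8,0,0,0,0,0,-110,-8,0,0,0,0,0,-110,-8,0,0,0,0]

```text
t: 11.05
position: [0.5245, 0.0705, 0.0558]
tcp_rot: [0.0, 1.0, 0.029, -0.0]
ft_force: [-0.3, -0.7, 0.6]
finger_gap: -0.0001
```

```bash
python3 look.py w8
```

```text
11.05 [0.5245 0.0705 0.0558] [ 0.000e+00  9.996e-01  2.920e-02 -1.000e-04] [-0.27 -0.73  0.56]
```

View pics/w8.png

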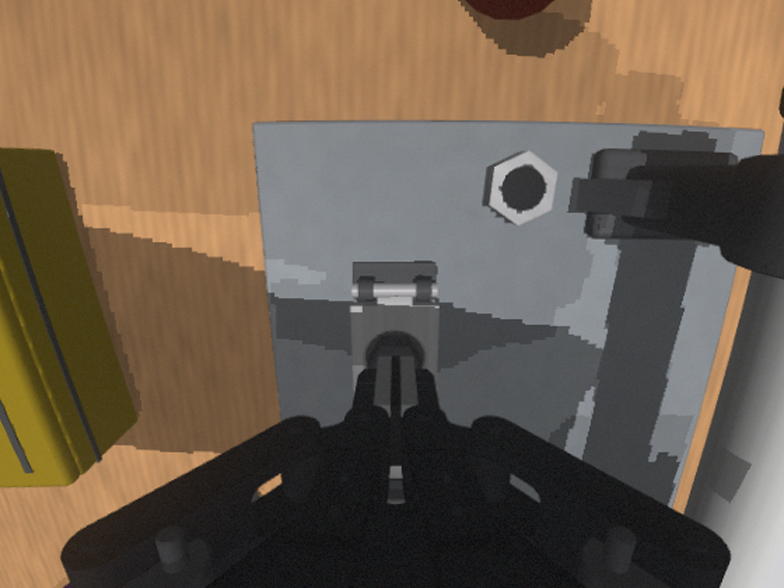

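Aligned over c (head at about (395,350)). Tap.

Request:
move_arm:
  plan: [0,0,2,0,0,0,0,0,0,3,0,0,0,0,0,0,4,0,0,0,0,0,0,5,0,0,0,0,0,0,6,0,0,0,0,0,0,7,0,0,0,0,0,0,7,0,0,0,0,0,0,7,0,0,0,0]

```text
t: 11.9
position: [0.5246, 0.0716, 0.0507]
tcp_rot: [0.0, 1.0, 0.03, 0.0]
ft_force: [-7.3, -0.1, 17.3]
finger_gap: 0.0003
```

Request:
move_arm:
  plan: [0,0,-12,0,0,0,0,0,10,-35,0,0,0,0,0,55,-45,0,0,0,0,0,105,-45,0,0,0,0,0,155,-45,0,0,0,0,0,200,-40,0,0,0,0,0,219,-28,0,0,0,0,0,220,-12,0,0,0,0,0,220,-8,0,0,0,0,0,220,-8,0,0,0,0,0,220,-8,0,0,0,0]

```text
t: 13.0
position: [0.5377, -0.1468, 0.0572]
tcp_rot: [-0.0, 1.0, 0.031, 0.0]
ft_force: [0.7, -0.5, -0.4]
finger_gap: 0.0001
```

```bash
python3 look.py w9
```

```text
13.0 [ 0.5377 -0.1468  0.0572] [-1.000e-04  9.995e-01  3.080e-02  1.000e-04] [ 0.7  -0.47 -0.44]
```

View pics/w9.png

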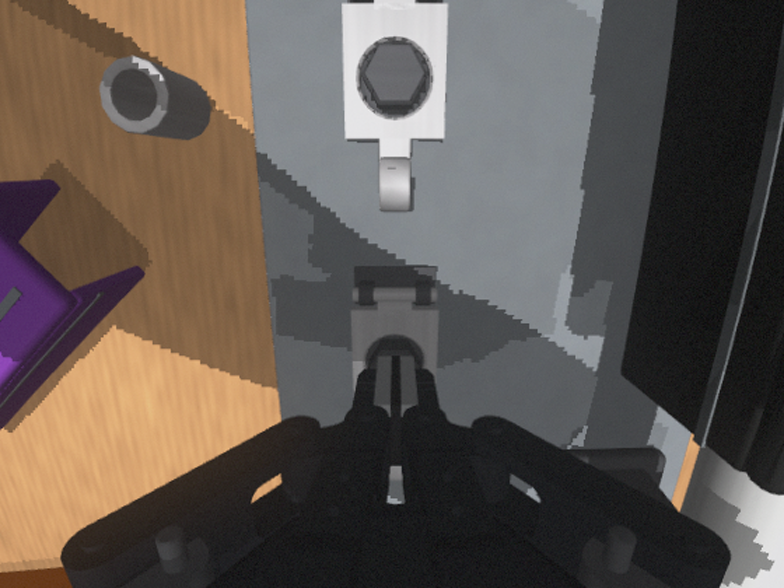

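Request:
move_arm:
  plan: [0,0,4,0,0,0,0,0,0,6,0,0,0,0,0,0,7,0,0,0,0,0,0,8,0,0,0,0,0,0,9,0,0,0,0,0,0,9,0,0,0,0]

```text
t: 13.65
position: [0.5376, -0.148, 0.0477]
tcp_rot: [-0.0, 1.0, 0.03, -0.0]
ft_force: [-0.0, -0.4, 0.7]
finger_gap: -0.0
```

Already 3 mm below the others' level with next to no force; push to the bottom.

Request:
move_arm:
  plan: [0,0,1,0,0,0,0,0,0,2,0,0,0,0,0,0,3,0,0,0,0,0,0,3,0,0,0,0,0,0,3,0,0,0,0]

```text
t: 14.15
position: [0.5377, -0.1481, 0.046]
tcp_rot: [0.0, 1.0, 0.03, 0.0]
ft_force: [-3.9, 2.5, 12.6]
finger_gap: -0.0003
```

Request:
move_arm:
  plan: [0,0,-15,0,0,0,0,0,2,-45,0,0,0,0,0,25,-50,0,0,0,30,0,36,-50,0,0,0,30,0,36,-40,0,0,0,30,0,36,-35,0,0,0,30,0,36,-35,0,0,0,30]

```text
t: 14.85
position: [0.5383, -0.1825, 0.0773]
tcp_rot: [-0.001, 1.0, 0.03, -0.002]
ft_force: [0.5, 0.9, -1.1]
finger_gap: 0.0303
```

```bash
python3 look.py w10
```

```text
14.85 [ 0.5383 -0.1825  0.0773] [-0.0012  0.9995  0.0301 -0.0016] [ 0.52  0.94 -1.11]
```

View pics/w10.png

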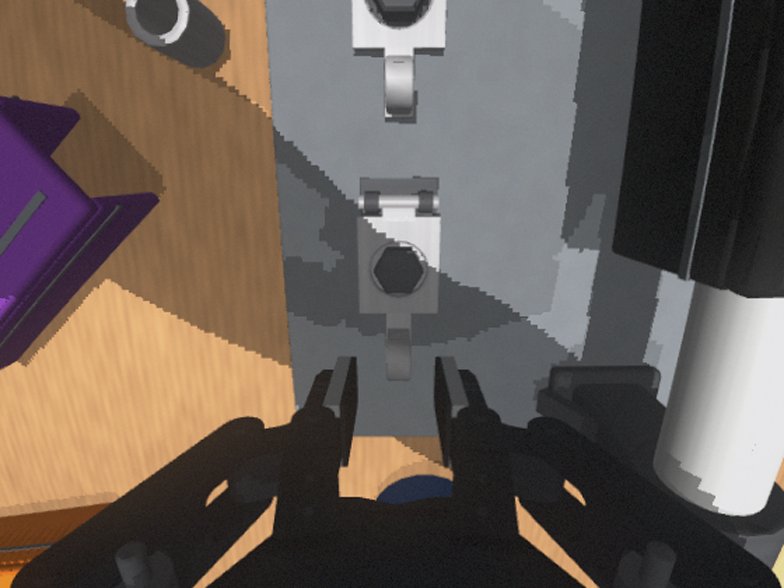

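Run:
```python
import pickle
from h import *
np.set_printoptions(precision=4,suppress=True)
s,c=pickle.load(open("w10.pkl","rb"));R,t=ext(c,s)
print(onz(c,np.array([[398,350]])/1.4,.067,R,t),onz(c,np.array([[398,328]])/1.4,.058,R,t),onz(c,np.array([[398,380]])/1.4,.055,R,t),onz(c,np.array([[398.5,268]])/1.4,.046,R,t))
from bench import state
s=state();print(s["position"],*rel(s,[.5402,-.184,.048],.06))
M=np.array([.532,-.0385])
q=proj(c,[[.5407,-.1842,.067],[.5402,-.1752,.058],[.5412,-.1932,.058]],R,t)*1.4;print(q)
```

```text
[[ 0.5398 -0.1762  0.067 ]] [[ 0.5394 -0.17    0.058 ]] [[ 0.5411 -0.1964  0.055 ]] [[ 0.5382 -0.1467  0.046 ]]
[ 0.5387 -0.1827  0.0781] [ 1.4663  1.4193 30.1236] [-0.0019  0.0023  0.0005]
[[398.9999 367.8197]
 [399.0313 339.2956]
 [398.7087 376.8844]]
```

Request:
move_arm:
  plan: [1,1,10,0,0,0,30,1,1,20,0,0,0,30,1,1,27,0,0,0,30,1,1,30,0,0,0,30,1,1,30,0,0,0,0,1,1,30,0,0,0,0,1,1,30,0,0,0,0,1,1,30,0,0,0,0,1,1,30,0,0,0,0]
  newtons: 25

```text
t: 15.8
position: [0.5398, -0.1848, 0.0496]
tcp_rot: [-0.0, 1.0, 0.03, -0.001]
ft_force: [-5.6, -0.2, -0.9]
finger_gap: 0.009
```

```bash
python3 look.py w11; python3 look.py d11 side
python3 - <<'E'
import pickle
from h import *
s,c=pickle.load(open("d11.pkl","rb"))
cv2.imwrite("pics/d11c.png",cv2.resize(c["color"][150:290,260:440,::-1],None,fx=4,fy=4,interpolation=2))
E
```

```text
15.8 [ 0.5398 -0.1848  0.0496] [-2.000e-04  9.996e-01  2.990e-02 -1.000e-03] [-5.59 -0.2  -0.89]
15.85 [ 0.5398 -0.1847  0.0496] [-2.000e-04  9.996e-01  2.990e-02 -1.000e-03] [-4.6  -0.92  0.16]
```

View pics/w11.png

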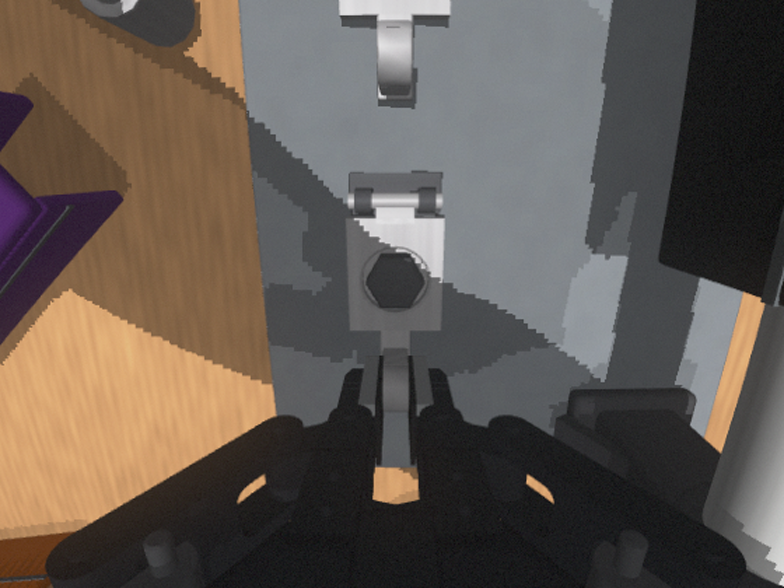

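View pics/d11c.png

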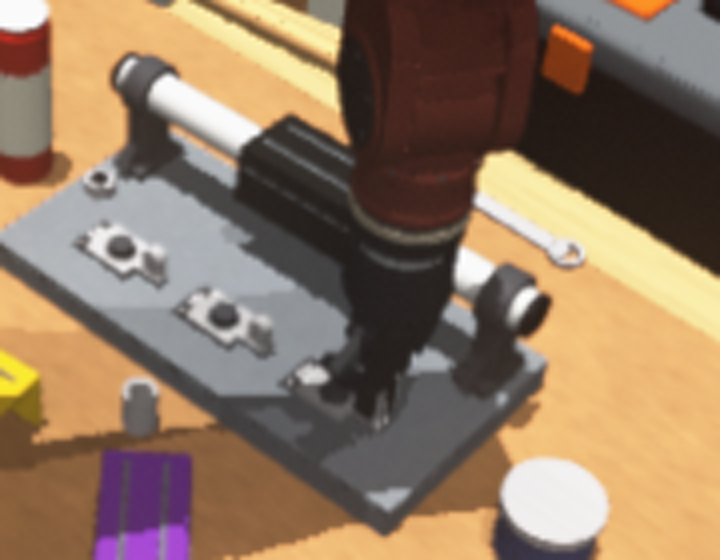

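Request:
move_arm:
  plan: [-1,-1.5,-5,0,0,0,0,-1,-3.4,-9.7,0,0,0,0,-1,-5.7,-14.3,0,0,0,0,-1,-8.3,-18.7,0,0,0,0,-1,-11.2,-22.9,0,0,0,0,-1,-14.4,-26.9,0,0,0,0,-1,-14.4,-26.9,0,0,0,0,-1,-14.4,-26.9,0,0,0,0]

```text
t: 16.7
position: [0.5388, -0.1703, 0.0767]
tcp_rot: [-0.0, 1.0, 0.03, -0.0]
ft_force: [-2.9, 3.5, -4.3]
finger_gap: 0.0091
```

```bash
python3 look.py w12; python3 look.py d12 side
python3 - <<'E'
import pickle
from h import *
s,c=pickle.load(open("d12.pkl","rb"))
cv2.imwrite("pics/d12c.png",cv2.resize(c["color"][150:290,260:440,::-1],None,fx=4,fy=4,interpolation=2))
E
```

```text
16.7 [ 0.5388 -0.1703  0.0767] [-2.000e-04  9.995e-01  3.010e-02 -1.000e-04] [-2.89  3.54 -4.32]
16.75 [ 0.5388 -0.1703  0.0766] [-3.000e-04  9.995e-01  3.010e-02 -1.000e-04] [-1.97  4.71 -4.78]
```

View pics/w12.png

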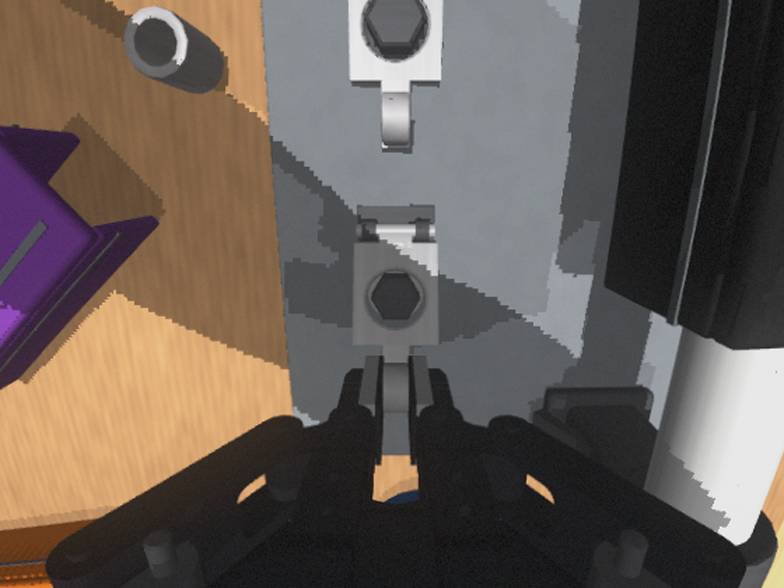

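View pics/d12c.png

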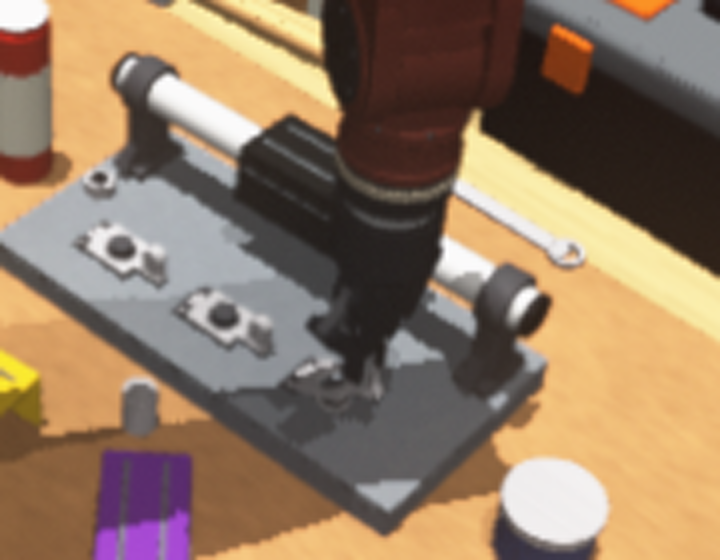

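Request:
move_arm:
  plan: [0,-3.5,-3.8,0,0,0,0,0,-7.3,-7.2,0,0,0,0,0,-11.3,-10.4,0,0,0,0,0,-15.6,-13.3,0,0,0,0,0,-20.1,-15.8,0,0,0,0,0,-24.7,-18,0,0,0,0,0,-24.7,-18,0,0,0,0]

```text
t: 17.5
position: [0.5374, -0.1457, 0.0954]
tcp_rot: [0.0, 1.0, 0.03, 0.0]
ft_force: [-4.9, -1.5, -2.1]
finger_gap: 0.0091
```

```bash
python3 look.py w13; python3 look.py d13 side
python3 - <<'E'
import pickle
from h import *
s,c=pickle.load(open("d13.pkl","rb"))
cv2.imwrite("pics/d13c.png",cv2.resize(c["color"][190:270,300:400,::-1],None,fx=7,fy=7,interpolation=2))
E
```

```text
17.5 [ 0.5374 -0.1457  0.0954] [4.000e-04 9.995e-01 3.010e-02 1.000e-04] [-4.9  -1.5  -2.05]
17.55 [ 0.5374 -0.1459  0.0953] [4.000e-04 9.995e-01 3.010e-02 1.000e-04] [-5.16 -1.62 -1.93]
```

View pics/w13.png

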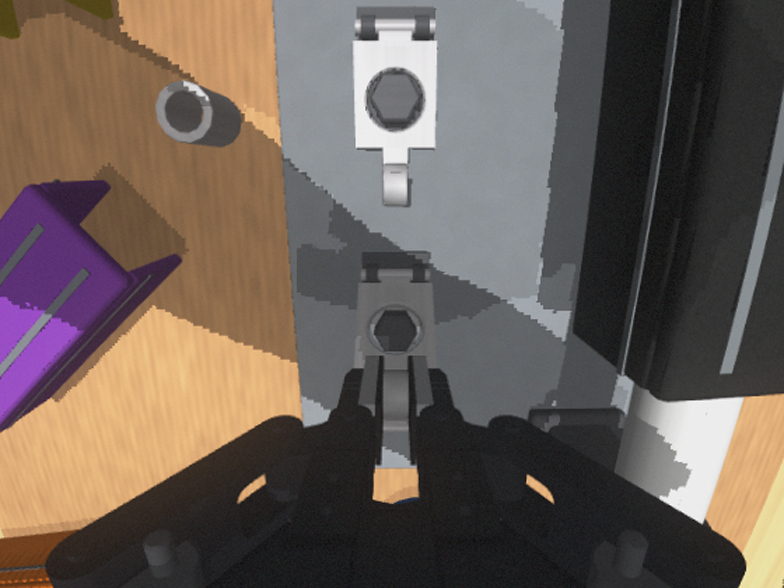

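View pics/d13c.png

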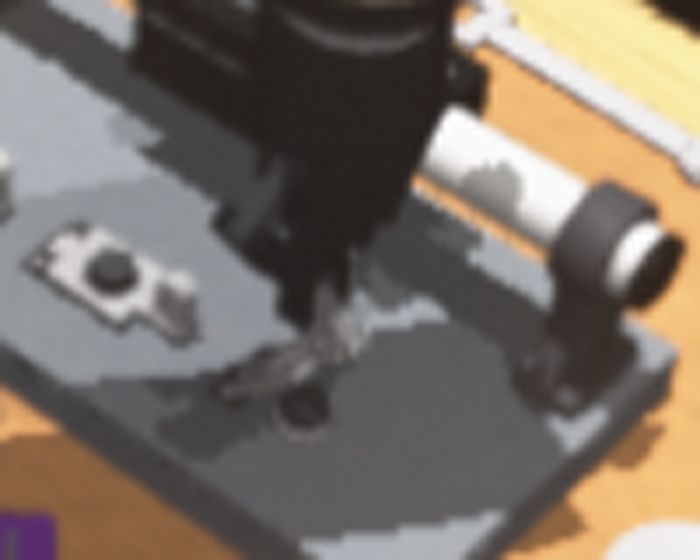

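Request:
move_arm:
  plan: [-0.5,-4.8,-1.8,0,0,0,0,-1,-9.7,-3.3,0,0,0,0,-1,-14.7,-4.4,0,0,0,0,-1,-19.8,-5.1,0,0,0,0,-1,-24.9,-5.5,0,0,0,0,-1,-30,-5.4,0,0,0,0,-1,-33.5,-5.2,0,0,0,0,-1,-36.8,-4.8,0,0,0,0,-1,-36.8,-4.8,0,0,0,0,-1,-36.8,-4.8,0,0,0,0]

```text
t: 18.6
position: [0.535, -0.109, 0.1006]
tcp_rot: [0.0, 1.0, 0.03, 0.001]
ft_force: [-0.2, -2.3, 6.3]
finger_gap: 0.0093
```

```bash
python3 look.py w14; python3 look.py d14 side; python3 look.py s14 scene
python3 - <<'E'
import pickle
from h import *
s,c=pickle.load(open("d14.pkl","rb"))
cv2.imwrite("pics/d14c.png",cv2.resize(c["color"][150:270,280:420,::-1],None,fx=5,fy=5,interpolation=2))
E
```

```text
18.6 [ 0.535  -0.109   0.1006] [3.000e-04 9.995e-01 3.020e-02 1.000e-03] [-0.24 -2.32  6.26]
18.65 [ 0.535  -0.109   0.1006] [2.000e-04 9.995e-01 3.020e-02 1.000e-03] [-0.45 -1.83  6.97]
18.7 [ 0.535  -0.109   0.1006] [2.000e-04 9.995e-01 3.010e-02 1.000e-03] [ 0.58 -2.35  6.63]
```

View pics/w14.png

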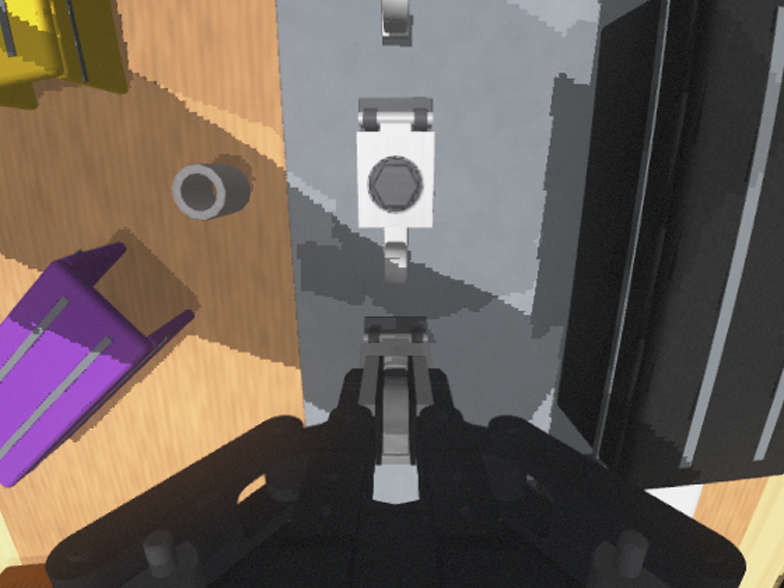

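View pics/d14c.png

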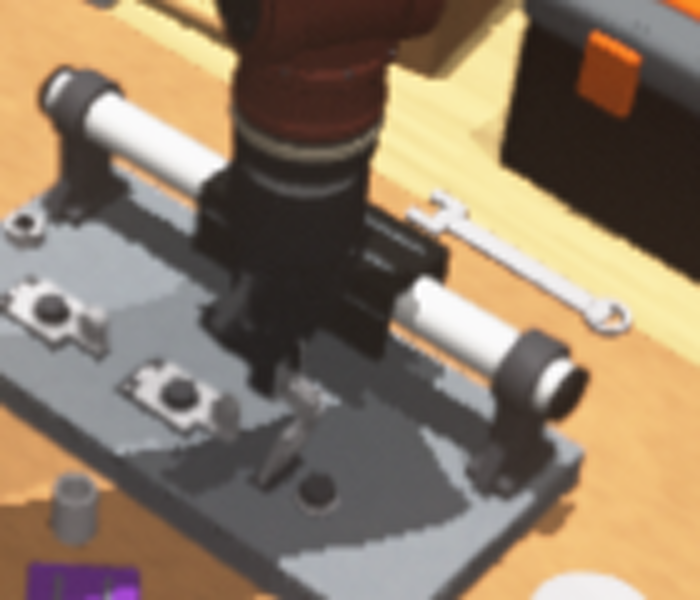

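View pics/s14.png

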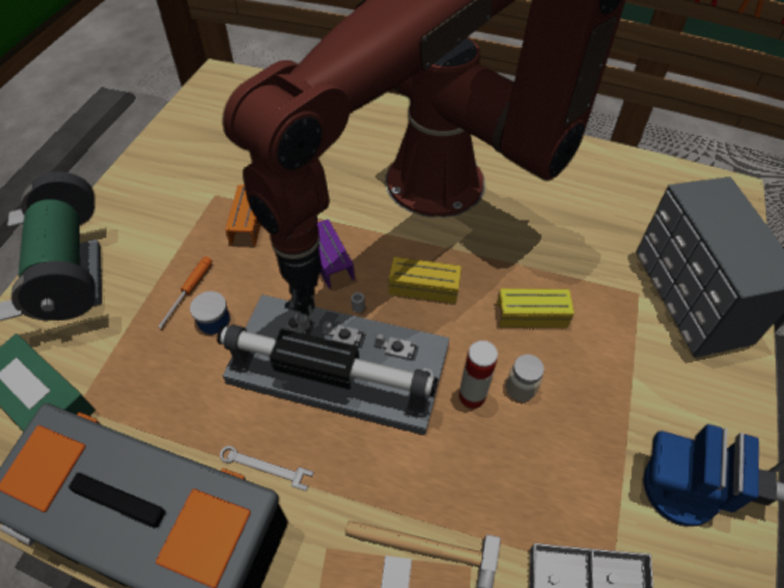

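Run:
```python
from bench import hand_in,state
s=state();print(s["t"],s["position"],s["finger_gap"],s["ft_force"]);print(hand_in())
```

```text
18.75 [ 0.53500773 -0.10905008  0.10061784] 0.009301466257958869 [ 0.4954254  -2.44629482  6.44416458]
the job is handed in; nothing more can be done
None
```

I handed the job in at 18.75 s with the pad on the bar and bolt a's locking cap held open. Bolt a is the loose one.

- **Pad:** I lifted the black pad off bolts a and b, draped it over the bar and let it go. The later pictures show it sitting astride the bar, along it, and staying put.
- **Taps, in the order b, c, a:** Bolts b and c stopped at 50.5 and 50.7 mm above the bench under 25 N and 17 N, so both are tight. Bolt a slid down to 46 mm, about 5 mm, with little resistance before bottoming at 12.6 N.
- **Cap a:** I pinched its tab and swung it up its arc to about 1.45 rad, reckoned from the tool position rather than measured. I handed in while still gripping it with 25 N (finger opening 9.3 mm).
- **Last checks:** The pictures show cap a nearly upright with its bolt clear, caps b and c shut, and the other things where they were. About 6 N of vertical load remained on the wrist while holding the tab; the position was steady.

No check failed. Camera measurements of the mount differed by 2 to 3 mm between views. The bolt and tab targets used a mean of them, which the close-up wrist pictures confirmed.

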